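Wedge the rocking egg chest

TASK

The wooden egg chest rocks because one of its four feet, the one diagonally opposite the eggs on the lid, is too short. First press down with the fingertips on the lid's corner above the short foot to feel it rock and let it come back; then push the wedge along the table, thin end first, under that foot until it is snug, without lifting the wedge, shoving the chest along or jacking it out of level, and leave the other things alone. Last, press down on the same corner again to test that it no longer rocks (push the wedge further if it does), and finish while still holding that corner firmly pressed.

Things in the scene. Friction and masses are not known exactly. Their poses are not given: they have to be found in the camera images.
- chest: closed brown wooden chest 206 x 246 mm (x, y), loose, 1.9 to 2.8 kg; flat lid 70 mm above the table, body's underside 22 mm up; four round feet 20 mm across, 85 mm (x) and 105 mm (y) from the middle. Origin: middle of the footprint at table level; z up. Three eggs stand on the lid (to 59 mm above it) in its -x, +y quarter. Level by itself on three feet; the +x, -y foot is short
- short_foot (a point): on the axis of the short foot, 5 mm above the table when the chest is level; axes as the chest's. The foot really ends 5 to 9 mm above the table, different each time
- corner (a point): point on the top of the lid right above the short foot (70 mm high when level), where to press. 1 to 4 N down tips the chest until the short foot meets the table; let go, it tips back level
- wedge: loose pale wooden wedge on the table on the chest's -y side, 100 mm long (x), 56 wide (y), 50 g; top slopes from 18 mm at the upright rear face (-x end) to 2 mm at the thin end (+x). Origin: middle of its underside. Thin end points at the short foot within about 0.25 rad and 30 mm. Its slope meets the foot 20 to 45 mm from the thin end; a 4 to 6 N push then makes it snug, far more lifts the chest
- wedge_tip (a point): middle of the wedge's thin end, at table level
- paint_jar: bystander: glass paint jar with metal cap, 52 mm across, 70 mm high; origin under its centre
- offcut: bystander: wooden block 60 x 40 x 25 mm, too thick for the gap; origin under its centre
- candle: bystander: small tea light in a metal cup, 38 mm across, 16 mm high; origin under its centre
- egg_cup: bystander: white egg cup with an egg in it, 44 mm across, 72 mm high; origin under its centre
Mind the look-alikes: they are no part of the job. Leave any blue or purple look-alike of the wedge alone.

How it is judged:
On the way, in this order (a step that is already met when the one before it is completed fails the run):
1. the corner above the short foot is pressed and the chest rocks down at it (by more than 1.5 degrees) (contact force between the fingers and chest above 0.5 N and angle between chest's own z axis and vertical above 0.027 rad and horizontal distance between the grasp point and corner below 0.06 m), for 0.1 s.
2. the wedge's thin end is past the axis of the short foot, the chest let go and level (x of short_foot in the frame of wedge between -0.05 and 0.05 m and y of short_foot in the frame of wedge between -0.035 and 0.035 m and angle between chest's own z axis and vertical below 0.012 rad and contact force between the fingers and chest below 0.1 N), for 0.1 s.
At the end, for the whole second after the job is handed in: Through the last second the fingers press the lid within 60 mm of the corner with over 3 N, the wedge under the short foot bears over 1 N, the chest is still, level within 0.012 rad and within 30 mm of its start, and the fingers are off the wedge (contact force between the fingers and chest above 3 N and horizontal distance between the grasp point and corner below 0.06 m and height (world z) of the grasp point above 0.07 m and contact force between wedge and chest above 1 N and angle between chest's own z axis and vertical below 0.012 rad and linear speed of chest below 0.01 m/s and contact force between the fingers and wedge below 0.1 N and distance of chest from where it was at the start of the episode below 0.03 m and x of short_foot in the frame of wedge between -0.05 and 0.05 m and y of short_foot in the frame of wedge between -0.035 and 0.035 m); the arm keeps its last pose, push and grip.
It fails at once if the wedge is lifted off the table (its underside more than 15 mm up) or tipped up by more than 0.35 rad (height (world z) of wedge above 0.015 m or angle between wedge's own z axis and vertical above 0.35 rad).
It fails at once if the chest is shoved more than 30 mm, lifted or tipped by more than 0.15 rad (distance of chest from where it was at the start of the episode above 0.03 m or height (world z) of chest above 0.02 m or angle between chest's own z axis and vertical above 0.15 rad).
It fails at once if a bystander is moved by more than 30 mm (distance of any of paint_jar, offcut, candle, egg_cup from where it was at the start of the episode above 0.03 m).
It also fails if it takes over 58 s, if anything falls off the work surface, if the arm or the gripper's body presses on something with over 40 N, if the wrist force passes 120 N, or if a joint passes its speed limit or range.

ROBOT

A 6-joint arm with a two-finger parallel gripper is mounted at the origin on the work surface. World frame = base frame: x ahead of the robot, y to its left, z up, the work surface at z = 0. Lengths are in m, angles in rad, forces in N, time in s.
With the tool pointing down it reaches from about 0.35 to 0.95 m from the base axis. Payload 17.4 kg.
Tool frame: the origin (TCP) lies at the centre of the arm's flange, where the gripper is bolted on; the fingertips stand 186 mm ahead of it and the grasp point (between the pads) lies 167 mm ahead of it (r.nose_length is the distance from the TCP to the fingertips, in m); z points along the fingers, y is the direction in which the jaws open and shut (so a half turn about z gives the same grasp; the last joint's range is limited). The gripper opens to 93 mm and grips with 3 to 60 N. Pads are 15 mm wide; open, the fingers measure 128 mm over their backs; the gripper's body (75 mm by 188 mm) begins 65 mm behind the grasp point.
Start: joints at [-1.306, 0.116, 1.442, -0, 1.584, -0.038], TCP at [0.201, -0.644, 0.405] pointing down, gripper open.
Joint ranges: [-2.83, 2.83], [-0.83, 2.19], [0.07, 2.5], [-1.14, 4.28], [0.01, 3], [-2.97, 2.97]. Speed limits (rad/s): [1.89, 1.89, 2.22, 3.14, 3.14, 3.14].

INTERFACE

Orientations are given as a unit quaternion [x, y, z, w].
In Python, from plant import r gives the robot as it stands. The module is installed in compiled form; this text tells all that it offers.
- The arm moves only by the tool servo_tool, never from a script. Its argument "targets" is a list that holds one entry, the list of rows, each a list of 7 numbers: the shift along the tool's x, y, z normalised to -1 to 1, where 1 is 50 cm, then the turn, a rotation vector about the tool's x, y, z normalised to -1 to 1, where 1 is 180 degrees, then the gripper command: -1 is fully open, 1 is shut, values between are in proportion. In form: [[[dx, dy, dz, rx, ry, rz, jaw], ...]]. A call has 1 to 8 rows; each row is the pose to reach, as a shift and turn from the pose measured when the call began, along the tool's axes at that moment, turning the shorter way round; what a row does not reach only later rows make up. A row lasts 1/12 s, in which the tool goes at most 41.7 mm and 7.16 degrees, less where a joint would pass 70% of its speed; a pose out of reach is approached as far as the arm can. A call with a number of a shift or a turn outside -1 to 1 is refused whole. A call with a gripper value outside its range is refused whole. The fingers move at their own pace and stop on an object; the grip force is fixed at half the most. Time passes only in rows, so rows that repeat a pose let the fingers close. It gives the time, the measured TCP pose, the force and the opening at its end, in the units of the state.
- r.sense(): the state, without advancing time (a new reading comes with each control period).
- r.camera(name): name is "side" or "top" or "wrist"; returns a dict with "image" (400x640x3 uint8, red, green, blue), "fx", "fy", "cx", "cy" (pixels), "distortion" ([k1, k2, p1, p2, k3] as OpenCV has them; the pictures are not rectified), "extrinsics" (4x4, takes a point from camera to world coordinates); the wrist camera has in their place "mount" (4x4, takes a point from camera to tool coordinates, whose origin is the TCP and whose axes are the flange's). Camera axes: x right, y up, looking along -z (the intrinsics and any distortion apply to the point x, -y, -z); pixel columns grow to the right and rows downward; lengths in m; the calibration is good to about 2 mm. A picture is of the moment at which its call begins: read the wrist's pose just before it. There is no depth.
- r.sign_off(): hands the job in, once; it reports no verdict.
The state is a dict: "clock": time; "q": joint angles; "qvel": joint speeds; "joint_efforts": joint torques, N m; "position": TCP position; "tcp_rot": TCP orientation; "contact_force": force on the tool from outside, world axes, zero at the start; "moment": the same for the moment, N m; "width": opening from 0.0 (shut) to 1.0 (fully open).
Only numpy, scipy, OpenCV 4.12 (cv2) and the standard library are available. Lean on these libraries where they do the work, as an engineer would, in place of code of your own. Each camera call takes 0.05 s, during which the arm holds its last target. There are 200 camera calls.

## Working session

There is one attempt and no reset: what is moved stays moved. The work goes in short steps, Python scripts to look and compute and a tool call to move; the robot and the scene stay as the last step left them, time stands still between calls to the robot, and variables do not carry over. Pictures are saved under pics/ and viewed, about 8 in all and at most 12, crops included, and the job is handed in when it is done.

Besides the shell and the picture viewer there is one more tool, called after ">>>" as name([rows], argument=value, ...), one row to a line, values as JSON. servo_tool: Moves the arm, as the interface text tells. Scaled input: -1 to 1 covers 50 cm each way for a shift and 180 degrees each way for a turn. Its arguments: {"type":"object","properties":{"targets":{"type":"array","items":{"type":"array","items":{"type":"array","items":{"type":"number"}}}}},"required":["targets"]}

```bash
mkdir -p pics
cat > h.py <<'E'
import numpy as np, cv2
from scipy.spatial.transform import Rotation as R
from plant import r
def snap(name,f):
    s=r.sense(); c=r.camera(name); cv2.imwrite(f'pics/{f}.png',c['image'][:,:,::-1])
    if name=='wrist':
        T=np.eye(4);T[:3,:3]=R.from_quat(s['tcp_rot']).as_matrix();T[:3,3]=s['position'];E=T@np.array(c['mount'])
    else: E=np.array(c['extrinsics'])
    K=np.array([[c['fx'],0,c['cx']],[0,c['fy'],c['cy']],[0,0,1.]])
    np.savez(f'pics/{f}.npz',E=E,K=K,d=np.array(c['distortion'],float),im=c['image']); return c['image']
def cast(f,pts,z):
    a=np.load(f'pics/{f}.npz');p=cv2.undistortPoints(np.array(pts,float).reshape(-1,1,2),a['K'],a['d']).reshape(-1,2)
    d=np.c_[p[:,0],-p[:,1],-np.ones(len(p))]@a['E'][:3,:3].T;o=a['E'][:3,3]
    return o+d*((z-o[2])/d[:,2])[:,None]
E
python3 - <<'E'
from h import *
snap('top','t0');snap('side','s0')
print(r.sense())
for f in('t0','s0'):print(np.load(f'pics/{f}.npz')['E'].round(3))
E
```

```text
{'clock': 0.1, 'q': array([-1.30580388e+00,  1.16408703e-01,  1.44216974e+00, -1.38142689e-05,
        1.58398889e+00, -3.77982911e-02]), 'qvel': array([-8.48119893e-05, -1.56886016e-03, -1.19262225e-04, -5.44940927e-04,
        1.12454652e-03, -4.09357914e-04]), 'joint_efforts': array([ 2.54903825e-03, -7.22885013e+01, -6.23863935e+01,  7.82633247e-02,
        2.27481133e-02, -7.71721579e-05]), 'position': array([ 0.20126837, -0.6443044 ,  0.40411652]), 'tcp_rot': array([ 9.88561490e-01,  1.50817582e-01, -6.21034599e-05, -4.83415980e-04]), 'contact_force': array([-0.45204592, -0.05309966,  0.28008865]), 'moment': array([-0.0918938 ,  0.07702122,  0.03417364]), 'width': 1.0011899648224998}
[[-0.026  0.984 -0.176  0.344]
 [-1.    -0.028 -0.009 -0.015]
 [-0.014  0.176  0.984  1.223]
 [ 0.     0.     0.     1.   ]]
[[-0.987  0.066 -0.146  0.458]
 [-0.159 -0.529  0.834  0.672]
 [-0.022  0.846  0.533  0.491]
 [ 0.     0.     0.     1.   ]]
```

View pics/t0.png

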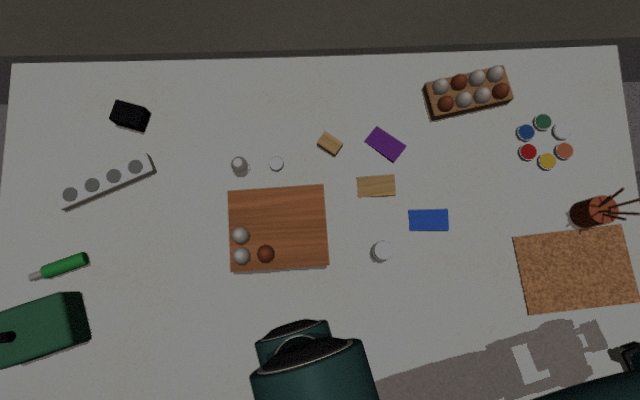

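View pics/s0.png

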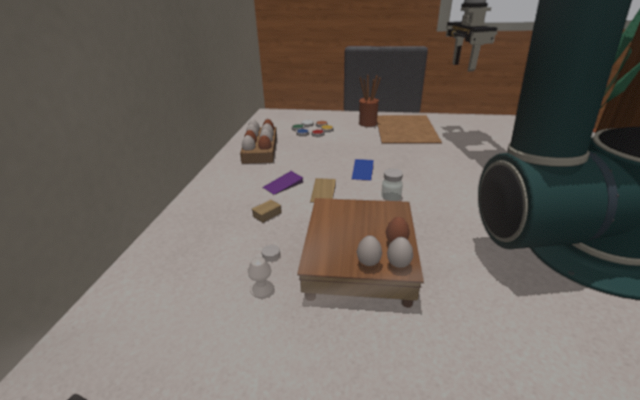

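The top view shows the chest at about (228-328, 185-270), with its eggs bottom-left, so the short foot is under its top-right corner, near (324,185). The pale wedge is at (376,186), pointing left (+y). The jar is at (382,251), and the purple and blue look-alikes lie next to the wedge.

Run:
```python
from h import *
im=np.load('pics/t0.npz')['im'];hsv=cv2.cvtColor(im,cv2.COLOR_RGB2HSV)
def rect(x0,x1,y0,y1,z,smin):
    m=np.zeros(im.shape[:2],np.uint8);m[y0:y1,x0:x1]=((hsv[y0:y1,x0:x1,1]>smin)&(hsv[y0:y1,x0:x1,0]<30))*255
    m=cv2.morphologyEx(m,cv2.MORPH_OPEN,np.ones((3,3)))
    c=max(cv2.findContours(m,0,2)[0],key=cv2.contourArea).reshape(-1,2)
    w=cast('t0',c,z); q=cv2.minAreaRect((w[:,:2]*1000).astype(np.float32)); print(q,cv2.boundingRect(c)); print(cv2.boxPoints(q).round(0).tolist())
print(hsv[187,376],hsv[170,350],hsv[200,300],hsv[143,330])
rect(215,345,175,280,.07,90); rect(348,405,168,205,.01,70)
for p,z in(((382,251),.07),((408,220),.01),((330,143),.02),((385,144),.01),((277,163),.016)):print(p,cast('t0',[p],z).round(3))
```

```text
[ 17 119 122] [ 45   4 134] [ 12 152 109] [ 17 115 120]
((480.5881042480469, 98.09027099609375), (205.15963745117188, 244.112548828125), 2.6085057258605957) (228, 184, 101, 88)
[[373.0, 215.0], [384.0, -29.0], [589.0, -19.0], [578.0, 225.0]]
((591.9714965820312, -161.36672973632812), (57.24709701538086, 100.32032775878906), 0.8424451947212219) (357, 175, 39, 22)
[[563.0, -112.0], [564.0, -212.0], [621.0, -211.0], [620.0, -111.0]]
(382, 251) [[ 0.414 -0.162  0.07 ]]
(408, 220) [[ 0.497 -0.242  0.01 ]]
(330, 143) [[ 0.711 -0.042  0.02 ]]
(385, 144) [[ 0.707 -0.192  0.01 ]]
(277, 163) [[0.661 0.102 0.016]]
```

>>> servo_tool([
  [[0.54,-0.5,0,0,0,-0.404,1],[0.54,-0.5,0,0,0,-0.404,1],[0.54,-0.5,0,0,0,-0.404,1],[0.54,-0.5,0,0,0,-0.404,1],[0.54,-0.5,0,0,0,-0.404,1],[0.54,-0.5,0,0,0,-0.404,1],[0.54,-0.5,0,0,0,-0.404,1],[0.54,-0.5,0,0,0,-0.404,1]],
])

```text
clock: 0.77
position: [0.3676, -0.3533, 0.4042]
tcp_rot: [0.793, 0.609, 0.0, -0.0]
contact_force: [-0.0, 0.0, 0.6]
width: 0.474
```

```bash
cat >> h.py <<'E'
def go(x,y,tipz,yaw=90):
    s=r.sense();q=R.from_quat(s['tcp_rot']);w=np.array([x,y,tipz+r.nose_length])
    t=R.from_matrix([[0,1,0],[1,0,0],[0,0,-1.]]); t=R.from_euler('z',yaw-90,degrees=True)*t
    print('tip',(np.array(s['position'])-[0,0,r.nose_length]).round(4),'F',s['contact_force'].round(2),'w',round(s['width'],3),'t',round(s['clock'],2))
    print('d',((q.inv().apply(w-s['position']))/.5).round(4),'r',((q.inv()*t).as_rotvec()/np.pi).round(4))
E
python3 -c "
from h import *
go(.57,-.003,.1)"
```

```text
tip [ 0.3676 -0.3533  0.2181] F [-0.02  0.04  0.64] w 0.474 t 0.77
d [0.7814 0.2095 0.2368] r [-0.0001 -0.0003 -0.0834]
```

>>> servo_tool([
  [[0.78,0.21,0.1,0,0,-0.0834,1],[0.78,0.21,0.1,0,0,-0.0834,1],[0.78,0.21,0.1,0,0,-0.0834,1],[0.78,0.21,0.1,0,0,-0.0834,1],[0.78,0.21,0.1,0,0,-0.0834,1],[0.78,0.21,0.1,0,0,-0.0834,1],[0.78,0.21,0.1,0,0,-0.0834,1],[0.78,0.21,0.1,0,0,-0.0834,1]],
])

```text
clock: 1.43
position: [0.5331, -0.0665, 0.3634]
tcp_rot: [0.707, 0.707, 0.0, -0.0]
contact_force: [0.7, -2.0, 0.5]
width: 0.007
```

```bash
python3 -c "
from h import *
go(.57,-.003,.08)
snap('wrist','w0')"
```

```text
tip [ 0.5331 -0.0665  0.1773] F [ 0.67 -2.01  0.54] w 0.007 t 1.43
d [0.1269 0.0739 0.1947] r [-0.     -0.0003  0.    ]
```

View pics/w0.png

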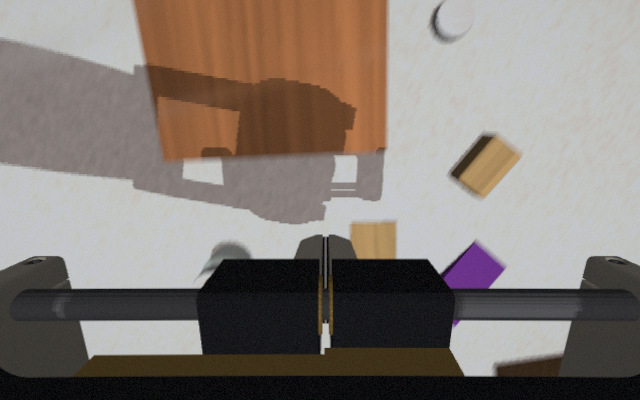

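The wrist view shows the lid's near-right corner at (388,149) and the wedge's thin end running from (350,222) to (396,222). I'll check both against the top view.

```bash
python3 -c "
from h import *
print(cast('w0',[(388,149),(164,160)],.07).round(4),cast('w0',[(350,222),(396,222)],.002).round(4))"
```

```text
[[ 0.5922 -0.015   0.07  ]
 [ 0.3862 -0.0254  0.07  ]] [[ 0.5652 -0.108   0.002 ]
 [ 0.6213 -0.108   0.002 ]]
```

>>> servo_tool([
  [[0.127,0.074,0.08,0,0,0,1],[0.127,0.074,0.16,0,0,0,1],[0.127,0.074,0.195,0,0,0,1],[0.127,0.074,0.195,0,0,0,1],[0.127,0.074,0.195,0,0,0,1]],
])

```text
clock: 1.9
position: [0.5717, 0.0026, 0.2617]
tcp_rot: [0.706, 0.709, -0.001, -0.003]
contact_force: [0.8, 0.5, -0.9]
width: 0.006
```

```bash
python3 -c "
from h import *
go(.57,-.003,.065)"
```

```text
tip [0.5717 0.0026 0.0756] F [ 0.77  0.46 -0.92] w 0.006 t 1.9
d [-0.0113 -0.0032  0.0212] r [-0.002  -0.0011  0.0013]
```

>>> servo_tool([
  [[0,0,-0.004,0,0,0,1],[0,0,-0.004,0,0,0,1],[0,0,0,0,0,0,1],[0,0,0.004,0,0,0,1],[0,0,0.008,0,0,0,1],[0,0,0.012,0,0,0,1],[0,0,0.016,0,0,0,1],[0,0,0.016,0,0,0,1]],
])

```text
clock: 2.57
position: [0.5716, 0.0025, 0.2537]
tcp_rot: [0.706, 0.709, -0.001, -0.003]
contact_force: [0.7, -1.1, 2.7]
width: 0.003
```

```bash
python3 -c "
from h import *
go(.572,-.001,.065)"
```

```text
tip [0.5716 0.0025 0.0676] F [ 0.72 -1.11  2.74] w 0.003 t 2.57
d [-0.007   0.0007  0.0051] r [-0.0018 -0.001   0.0013]
```

>>> servo_tool([
  [[0,0,0.002,0,0,0,1],[0,0,0.004,0,0,0,1],[0,0,0.006,0,0,0,1],[0,0,0.006,0,0,0,1]],
])

```text
clock: 2.9
position: [0.5717, 0.0025, 0.2507]
tcp_rot: [0.706, 0.708, -0.001, -0.003]
contact_force: [1.7, -1.9, 3.5]
width: 0.008
```

>>> servo_tool([
  [[0,0,0.002,0,0,0,1],[0,0,0.003,0,0,0,1],[0,0,0.003,0,0,0,1],[0,0,0.003,0,0,0,1]],
])

```text
clock: 3.23
position: [0.5718, 0.0025, 0.2504]
tcp_rot: [0.706, 0.709, -0.001, -0.003]
contact_force: [-3.2, -2.4, 15.5]
width: 0.003
```

The short foot reached the table: force jumped to about 15 N with the fingertips at about 64.4 mm, so the gap is about 5.5 mm. Next I lift off.

>>> servo_tool([
  [[0,0,-0.005,0,0,0,1],[0,0,-0.01,0,0,0,1],[0,0,-0.02,0,0,0,1],[0,0,-0.04,0,0,0,1],[0,0,-0.08,0,0,0,1],[0,0,-0.1,0,0,0,1],[0,0,-0.1,0,0,0,1]],
])

```text
clock: 3.82
position: [0.5725, 0.0023, 0.3033]
tcp_rot: [0.706, 0.709, 0.001, -0.001]
contact_force: [-0.2, -0.1, 0.0]
width: 0.008
```

```bash
python3 -c "
from h import *
go(.592,-.190,.06)"
```

```text
tip [0.5725 0.0023 0.1172] F [-0.16 -0.13  0.02] w 0.008 t 3.82
d [-0.3851  0.0376  0.1133] r [-0.0002 -0.0009  0.0013]
```

>>> servo_tool([
  [[-0.385,0.038,0,0,-0.001,0.001,-0.6],[-0.385,0.038,0,0,-0.001,0.001,-0.6],[-0.385,0.038,0,0,-0.001,0.001,-0.6],[-0.385,0.038,0.03,0,-0.001,0.001,-0.6],[-0.385,0.038,0.06,0,-0.001,0.001,-0.6],[-0.385,0.038,0.1,0,-0.001,0.001,-0.6],[-0.385,0.038,0.11,0,-0.001,0.001,-0.6],[-0.385,0.038,0.11,0,-0.001,0.001,-0.6]],
])

```text
clock: 4.48
position: [0.5917, -0.1898, 0.2456]
tcp_rot: [0.707, 0.707, -0.001, -0.002]
contact_force: [1.4, 0.7, -0.3]
width: 0.527
```

```bash
python3 -c "
from h import *
go(.592,-.190,.005)
snap('wrist','w1')"
```

```text
tip [ 0.5917 -0.1898  0.0595] F [ 1.44  0.66 -0.25] w 0.527 t 4.48
d [-0.0006  0.001   0.1091] r [-0.0013 -0.0004  0.0001]
```

View pics/w1.png

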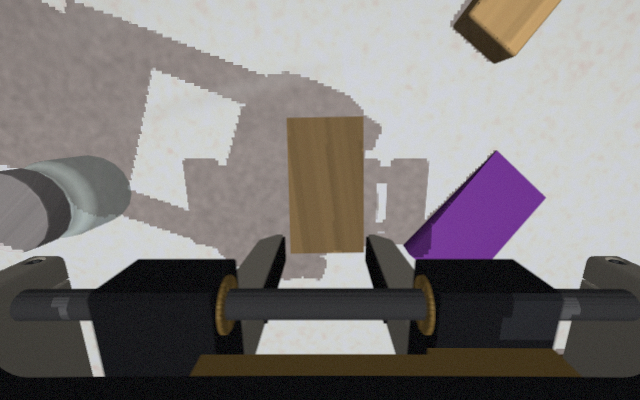

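```bash
python3 -c "
from h import *
print(cast('w1',[(291,253),(365,253)],.018).round(4),cast('w1',[(288,117),(363,116)],.002).round(4),cast('w1',[(405,245),(410,258)],.01).round(4))"
```

```text
[[ 0.5664 -0.2117  0.018 ]
 [ 0.623  -0.2116  0.018 ]] [[ 0.5652 -0.1116  0.002 ]
 [ 0.6198 -0.1108  0.002 ]] [[ 0.6553 -0.2082  0.01  ]
 [ 0.6601 -0.2193  0.01  ]]
```

>>> servo_tool([
  [[0.004,0.003,0,0,0,0,-0.5],[0.004,0.003,0,0,0,0,-0.5],[0.004,0.003,0.03,0,0,0,-0.5],[0.004,0.003,0.06,0,0,0,-0.5],[0.004,0.003,0.09,0,0,0,-0.5],[0.004,0.003,0.107,0,0,0,-0.5],[0.004,0.003,0.107,0,0,0,-0.5],[0.004,0.003,0.107,0,0,0,-0.5]],
])

```text
clock: 5.2
position: [0.5935, -0.1872, 0.1937]
tcp_rot: [0.707, 0.708, -0.001, -0.001]
contact_force: [0.4, 0.3, 0.6]
width: 0.748
```

>>> servo_tool([
  [[0,0,0,0,0,0,0],[0,0,0,0,0,0,0],[0,0,0,0,0,0,0],[0,0,0,0,0,0,0],[0,0,0,0,0,0,0],[0,0,0,0,0,0,0]],
])

```text
clock: 5.7
position: [0.5938, -0.1872, 0.1946]
tcp_rot: [0.707, 0.708, -0.0, -0.001]
contact_force: [0.2, -0.1, 6.1]
width: 0.595
```

```bash
python3 -c "
from h import *
go(.572,-.120,.006,92.6)"
```

```text
tip [ 0.5938 -0.1872  0.0085] F [ 0.23 -0.05  6.11] w 0.595 t 5.7
d [ 0.1346 -0.0433  0.0051] r [-0.0004 -0.0001 -0.014 ]
```

>>> servo_tool([
  [[0.02,-0.01,0,0,0,0,0],[0.05,-0.02,0,0,0,0,0],[0.08,-0.03,0,0,0,0,0],[0.11,-0.04,0,0,0,0,0],[0.14,-0.044,0,0,0,0,0],[0.165,-0.044,0,0,0,0,0],[0.165,-0.044,0,0,0,0,0]],
])

```text
clock: 6.28
position: [0.5714, -0.1021, 0.1947]
tcp_rot: [0.706, 0.708, -0.0, -0.001]
contact_force: [-0.4, -0.1, -1.1]
width: 0.599
```

```bash
python3 -c "
from h import *
go(.571,-.07,.006,90)
snap('side','s1')
cv2.imwrite('pics/s1c.png',cv2.resize(cv2.imread('pics/s1.png')[120:320,230:450],None,fx=3,fy=3)[:600])
snap('wrist','w2')"
```

```text
tip [ 0.5714 -0.1021  0.0086] F [-0.41 -0.14 -1.14] w 0.599 t 6.28
d [ 0.0642 -0.0006  0.0052] r [-0.0004 -0.0002  0.0011]
```

View pics/w2.png

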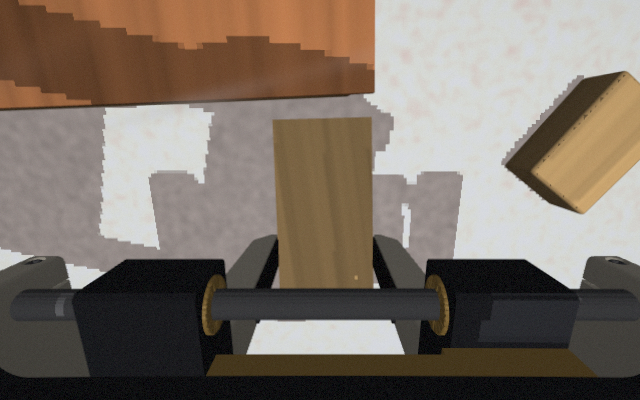

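The wrist view shows the wedge held between the fingers. Its thin end runs from (273,121) to (372,117) in front of the chest, and the lid corner is at (375,92).

```bash
python3 -c "
from h import *
print(cast('w2',[(375,92)],.07).round(4),cast('w2',[(273,121),(372,117)],.003).round(4))"
```

```text
[[ 0.5893 -0.0203  0.07  ]] [[ 0.5434 -0.0289  0.003 ]
 [ 0.5989 -0.0265  0.003 ]]
```

>>> servo_tool([
  [[0.02,0,0,0,0,0,0],[0.035,0,0,0,0,0,0],[0.05,0,0,0,0,0,0],[0.06,0,0,0,0,0,0],[0.06,0,0,0,0,0,0]],
])

```text
clock: 6.8
position: [0.5717, -0.073, 0.1947]
tcp_rot: [0.706, 0.708, -0.0, -0.001]
contact_force: [0.3, 0.3, 1.2]
width: 0.596
```

>>> servo_tool([
  [[0,0,0,0,0,0,-0.5],[0,0,0,0,0,0,-0.5],[0,0,0,0,0,0,-0.5],[0,0,0,0,0,0,-0.5]],
])

```text
clock: 7.13
position: [0.5717, -0.0733, 0.1946]
tcp_rot: [0.706, 0.708, -0.0, -0.001]
contact_force: [-0.3, -0.5, 0.9]
width: 0.747
```

>>> servo_tool([
  [[-0.03,0,0,0,0,0,-0.5],[-0.06,0,0,0,0,0,-0.5],[-0.09,0,0,0,0,0,-0.5],[-0.1,0,0,0,0,0,0.2],[-0.1,0,0,0,0,0,0.2],[-0.1,0,0,0,0,0,0.2],[-0.1,0,0,0,0,0,0.2],[-0.1,0,0,0,0,0,0.2]],
])

```text
clock: 7.8
position: [0.5718, -0.1226, 0.1946]
tcp_rot: [0.706, 0.708, -0.0, -0.001]
contact_force: [-0.2, -0.4, 0.1]
width: 0.445
```

```bash
python3 -c "
from h import *
go(.571,-.095,.004,90)
snap('wrist','w3')"
```

```text
tip [ 0.5718 -0.1226  0.0085] F [-0.21 -0.41  0.05] w 0.445 t 7.8
d [ 0.0553 -0.0015  0.009 ] r [-0.0005 -0.0002  0.0012]
```

View pics/w3.png

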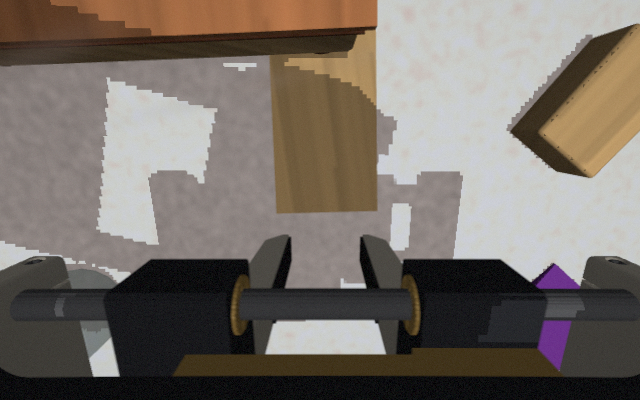

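The wedge is straight, with its rear face from (277,213) to (378,211) and clear of the fingers. Next I push that face slowly.

>>> servo_tool([
  [[0.01,0,0.006,0,0,0,0.2],[0.02,0,0.006,0,0,0,0.2],[0.03,0,0.006,0,0,0,0.2],[0.036,0,0.006,0,0,0,0.2],[0.04,0,0.006,0,0,0,0.2],[0.044,0,0.006,0,0,0,0.2],[0.044,0,0.006,0,0,0,0.2]],
])

```text
clock: 8.43
position: [0.5718, -0.1003, 0.1916]
tcp_rot: [0.706, 0.709, -0.0, -0.001]
contact_force: [0.6, -0.3, 0.8]
width: 0.4
```

>>> servo_tool([
  [[0.002,0,0,0,0,0,0.2],[0.004,0,0,0,0,0,0.2],[0.006,0,0,0,0,0,0.2],[0.006,0,0,0,0,0,0.2]],
])

```text
clock: 8.77
position: [0.5718, -0.0973, 0.1917]
tcp_rot: [0.706, 0.709, -0.0, -0.001]
contact_force: [0.2, -0.6, 0.4]
width: 0.401
```

>>> servo_tool([
  [[0.002,0,0,0,0,0,0.2],[0.004,0,0,0,0,0,0.2],[0.004,0,0,0,0,0,0.2]],
])

```text
clock: 9.02
position: [0.5718, -0.0952, 0.1917]
tcp_rot: [0.706, 0.709, -0.0, -0.001]
contact_force: [0.2, -0.3, 0.5]
width: 0.4
```

>>> servo_tool([
  [[0.002,0,0,0,0,0,0.2],[0.003,0,0,0,0,0,0.2],[0.003,0,0,0,0,0,0.2]],
])

```text
clock: 9.27
position: [0.5718, -0.0936, 0.1917]
tcp_rot: [0.706, 0.709, -0.0, -0.001]
contact_force: [0.4, -0.3, 0.0]
width: 0.399
```

>>> servo_tool([
  [[0.002,0,0,0,0,0,0.2],[0.003,0,0,0,0,0,0.2],[0.003,0,0,0,0,0,0.2]],
])

```text
clock: 9.52
position: [0.5718, -0.0922, 0.1917]
tcp_rot: [0.706, 0.709, -0.0, -0.0]
contact_force: [0.6, -5.3, -0.4]
width: 0.401
```

>>> servo_tool([
  [[0.002,0,0,0,0,0,0.2],[0.003,0,0,0,0,0,0.2],[0.003,0,0,0,0,0,0.2]],
])

```text
clock: 9.77
position: [0.5718, -0.0912, 0.1917]
tcp_rot: [0.706, 0.709, -0.001, 0.0]
contact_force: [0.8, -8.0, -1.4]
width: 0.4
```

Contact came at y=-0.092, and the push is now 8 N over the last millimetre, so the wedge is snug. I'll back off and go to the corner.

>>> servo_tool([
  [[-0.01,0,0,0,0,0,0.2],[-0.03,0,0,0,0,0,0.2],[-0.06,0,-0.02,0,0,0,0.2],[-0.08,0,-0.08,0,0,0,0.6],[-0.08,0,-0.14,0,0,0,1],[-0.08,0,-0.2,0,0,0,1],[-0.08,0,-0.2,0,0,0,1],[-0.08,0,-0.2,0,0,0,1]],
])

```text
clock: 10.43
position: [0.5722, -0.1322, 0.2944]
tcp_rot: [0.706, 0.708, -0.0, 0.002]
contact_force: [0.2, -0.0, -0.8]
width: 0.089
```

```bash
python3 -c "
from h import *
go(.571,-.001,.078,90)
snap('wrist','w4')"
```

```text
tip [ 0.5722 -0.1322  0.1083] F [ 0.17 -0.   -0.82] w 0.089 t 10.43
d [ 0.2625 -0.0016  0.06  ] r [0.0008 0.0008 0.0011]
```

View pics/w4.png

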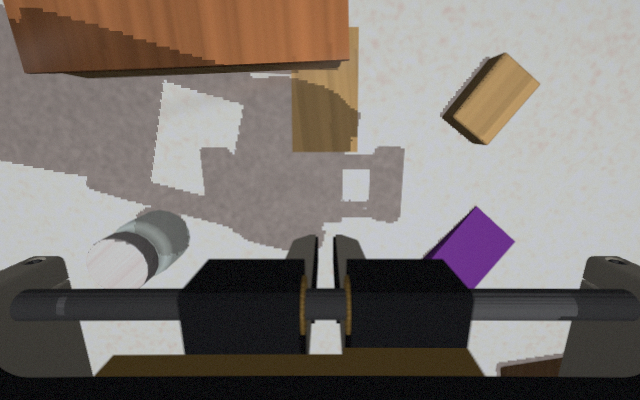

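The wedge stays under the corner, with its rear face from (292,152) to (357,151) and nothing disturbed. Now the corner press.

>>> servo_tool([
  [[0.07,0,0,0,0,0.001,1],[0.14,0,0,0,0,0.001,1],[0.21,0,0,0,0,0.001,1],[0.262,-0.001,0.02,0,0,0.001,1],[0.262,-0.001,0.04,0,0,0.001,1],[0.262,-0.001,0.06,0,0,0.001,1],[0.262,-0.001,0.06,0,0,0.001,1],[0.262,-0.001,0.06,0,0,0.001,1]],
])

```text
clock: 11.15
position: [0.5709, -0.002, 0.2612]
tcp_rot: [0.707, 0.707, -0.001, 0.0]
contact_force: [-0.2, 0.4, 0.6]
width: 0.004
```

>>> servo_tool([
  [[0,0,0.003,0,0,0,1],[0,0,0.006,0,0,0,1],[0,0,0.009,0,0,0,1],[0,0,0.012,0,0,0,1],[0,0,0.014,0,0,0,1],[0,0,0.014,0,0,0,1]],
])

```text
clock: 11.65
position: [0.571, -0.0024, 0.256]
tcp_rot: [0.707, 0.707, -0.001, 0.001]
contact_force: [-7.7, -3.2, 16.3]
width: 0.007
```

```bash
python3 -c "
from h import *
go(.571,-.001,.07,90)"
```

```text
tip [ 0.571  -0.0024  0.0699] F [-7.72 -3.15 16.25] w 0.007 t 11.65
d [ 0.0029  0.     -0.0001] r [-0.0003  0.0009 -0.0003]
```

At 16 N the lid stays at 69.9 mm, where it gave way to 64.4 mm before. I'll check that the hold is stable.

>>> servo_tool([
  [[0,0,0.002,0,0,0,1],[0,0,0.002,0,0,0,1],[0,0,0.002,0,0,0,1],[0,0,0.002,0,0,0,1],[0,0,0.002,0,0,0,1],[0,0,0.002,0,0,0,1],[0,0,0.002,0,0,0,1],[0,0,0.002,0,0,0,1]],
])

```text
clock: 12.32
position: [0.5711, -0.0026, 0.2562]
tcp_rot: [0.707, 0.707, -0.001, 0.001]
contact_force: [-4.3, -0.0, 9.8]
width: 0.003
```

Run:
```python
from h import *
go(.571,-.001,.07,90)
snap('top','t1')
im=np.load('pics/t1.npz')['im'];a=np.load('pics/t0.npz')['im']
cv2.imwrite('pics/cmp.png',np.vstack([cv2.resize(x[130:280,220:420],None,fx=2,fy=2) for x in(a,im)])[:,:,::-1])
go(.571,-.001,.07,90)
snap('wrist','w5')
```

```text
tip [ 0.5711 -0.0026  0.0701] F [-4.33 -0.04  9.75] w 0.003 t 12.32
d [ 0.0032 -0.0002  0.0003] r [ 0.0001  0.0009 -0.0003]
tip [ 0.5711 -0.0026  0.0702] F [-4.34  0.22 10.15] w 0.004 t 12.37
d [ 0.0033 -0.0003  0.0004] r [ 0.0001  0.0009 -0.0003]
```

View pics/cmp.png

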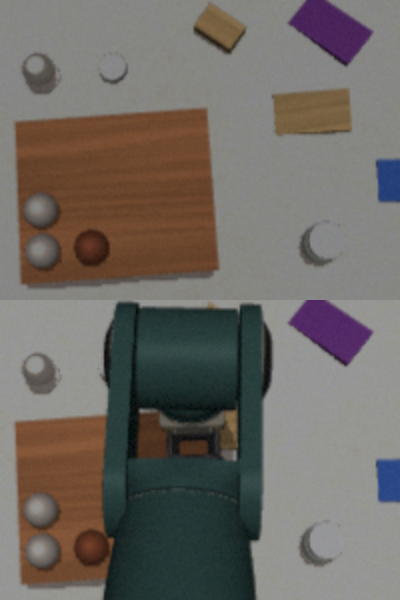

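The before/after comparison shows the chest, egg cup, jar, and the purple and blue look-alikes unmoved; the arm hides the candle and most of the offcut. The press holds at about 10 N, so I'm handing in.

```bash
python3 -c "
from h import *
print(r.sign_off()); go(.571,-.001,.07)"
```

```text
the job is handed in; nothing more can be done
None
the job is handed in; nothing more can be done
```

I wedged the short foot and handed in the job at about 12.4 s, with the fingertips still pressing that corner. The hand-in gives no verdict.

- **Rock test:** the first press took the corner down about 5.5 mm (roughly 0.04 rad) until the foot met the table, and I then let it back up.
- **Wedge:** I gripped its sides and slid it along the table into line, let go, and pushed its rear face. It met the foot at about 5 N and ended at 8 N after about 1 mm more, slightly above the 4–6 N guide. By my geometry its thin end is about 17 mm past the foot's axis.
- **Second press:** the lid stayed at 70 mm under 16 N, so it no longer rocks. The hold then settled at about 10 N, with a sideways force of about 4 N.
- **Other things:** the last top view showed the chest and the things around it in place, but the arm hid the candle and most of the offcut. An earlier wrist view, taken after the wedge push, showed the offcut and jar undisturbed.
- **Not measured:** I could not read the wedge-to-chest force; I only infer it from the lid not giving under the press.

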